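Turn the backward slide carrier round in the scanner

TASK

The grey slide carrier has been pushed into the slide scanner's loading stage tail first, so it will not go home. First clear the way by setting the white slide box, upright, down into the oblong pocket that fits it; then draw the carrier out, turn it end for end and slide it back in, round nose first and right way up, until it is fully home. Keep the carrier level and the box upright, drop neither of them, and leave the jar, the vial and the dish where they stand.

Things in the scene. Friction and masses are not known exactly. Their poses are not given: they have to be found in the camera images.
- dock: Slide scanner, fixed. Origin on the table under the loading stage; +x = direction of insertion, z up. In its frame (mm): aluminium base plate x -110 to 100, y +-65, top z 8, open apron up to x 0; then a dark steel channel, closed by a back stop at x 95; white housing behind, x 115 to 265, y +-85, 90 high.
- dock_mouth (a point): Mouth of the channel, mid-width on the base plate's top (x 20, y 0, z 8 mm of the scanner; same axes). Rails on both sides, inner faces y +-47, tops z 28; guides flare from there to about y +-60 at x 0. From x 20 to 65 lips cover the edges: inner edge y +-40, underside z 20, top z 26; between them the channel is open above.
- dock_step (a point): Mid-width on the base plate's top at x 65 mm of the scanner (same axes), where the channel narrows: from x 65 to 95 it is a pocket with walls at y +-24, tops z 26, open above. Only the carrier's nose fits in; a tail stops at this step.
- dock_home (a point): Mid-width on the base plate's top at the back stop (x 95, y 0, z 8 mm of the scanner; same axes): where the tip of the carrier's nose lies when it is fully home. The carrier's origin is then at x 15, z 8 mm.
- carrier: Loose grey slide carrier, about 0.22 kg, 160 mm long (x), 90 wide (y), plate 8 thick, two glass slides on it. Origin: centre of its underside, +x to the round nose, z up. Upright grip fin in the middle: x +-25 mm, 12 thick (y), top z 48. At the start it lies on the base plate backwards, tail in the channel; it must be drawn back 45 to 55 mm to clear the lips.
- carrier_nose (a point): Tip of the carrier's nose at its underside (x 80 mm of the carrier; same axes). The nose is 44 mm wide and rounded (radius 22), from x 50 to 80; behind it the plate is 90 wide, with square shoulders at x 50.
- carrier_tail (a point): Middle of the carrier's square tail edge at its underside (x -80 mm of the carrier; same axes). A raised bar marks the tail: x -76 to -68, y +-30, top z 22 mm. At the start the tail is against the step or up to 12 mm short of it.
- slidebox: Loose white plastic slide box standing on the table in front of the carrier's nose, in the way of its withdrawal: 84 mm long (x), 34 wide (y), 62 high, 0.16 kg nominal. Origin: centre of its underside, z up. It may be turned half round: both ways fit the pocket.
- nest_box: Fixed white nest plate 112 x 60 x 20 mm with one oblong pocket 90 x 40 mm (long along its x), 14 mm deep, vertical walls with a 2 mm chamfer: the slide box's place. Origin: centre of its underside, z up.
- pocket (a point): Centre of the oblong pocket's floor, 6 mm above the table; axes as the nest plate's.
- nest_vial: Fixed white nest plate 112 x 60 x 20 mm with two round pockets 40 mm across: not for the box. Its place and that of the oblong nest are swapped at random. Origin: centre of its underside.
- jar: Bystander: amber specimen jar, 66 mm in diameter, 155 mm high, standing near the stage on the side of the scanner's +y. Origin: centre of its underside.
- vial: Bystander: small amber bottle, 36 mm in diameter, 75 mm high, near the stage on the side of the scanner's -y. Origin: centre of its underside.
- dish: Bystander: lidded glass dish, 94 mm in diameter, 16 mm high, to the left of the nests as the robot sees them. Origin: centre of its underside.

How it is judged:
On the way, in this order (a step that is already met when the one before it is completed fails the run):
1. the slide box stands in the oblong pocket, let go (horizontal distance between slidebox and pocket below 0.006 m and z of slidebox in the frame of pocket between -0.004 and 0.004 m and angle between the x axis of slidebox and the x axis of nest_box, either way round below 0.14 rad and angle between slidebox's own z axis and vertical below 0.08 rad and contact force between slidebox and the fingers below 0.05 N), for 0.2 s.
2. the carrier is drawn clear of the channel (x of each of carrier_tail, carrier_nose in the frame of dock_mouth below 0.002 m), for 0.1 s.
3. the carrier lies fully home, nose first (horizontal distance between carrier_nose and dock_home below 0.006 m and x of carrier_nose in the frame of dock_home above -0.004 m and z of carrier_nose in the frame of dock_home below 0.004 m and angle between the x axis of carrier and the x axis of dock, either way round below 0.06 rad and x of carrier_tail in the frame of dock below -0.05 m and angle between carrier's own z axis and vertical below 0.06 rad), for 0.2 s.
At the end, for the whole second after the job is handed in: The slide box stands upright in the oblong pocket on its floor (within 6 mm of its centre, 4 mm in height); the carrier lies flat, right way up and nose first in the channel, the nose tip within 4 mm of the back stop; both are released and at rest (all of step 1 and all of step 3 and linear speed of each of carrier, slidebox below 0.01 m/s and angular speed of each of carrier, slidebox below 0.1 rad/s and contact force between carrier and the fingers below 0.05 N); the robot touches nothing.
It fails at once if the carrier is tipped more than 30 degrees (angle between carrier's own z axis and vertical above 0.52 rad).
It fails at once if the slide box is tipped more than 45 degrees (angle between slidebox's own z axis and vertical above 0.785 rad).
It fails at once if the carrier is dropped (moves faster than 0.6 m/s, ungripped) (linear speed of carrier above 0.6 m/s and contact force between carrier and the fingers below 0.05 N).
It fails at once if the slide box is dropped (moves faster than 0.6 m/s, ungripped) (linear speed of slidebox above 0.6 m/s and contact force between slidebox and the fingers below 0.05 N).
It fails at once if the jar, the vial or the dish is shifted more than 20 mm or tipped over (distance of any of jar, vial, dish from where it was at the start of the episode above 0.02 m or angle between any of jar, vial, dish's own z axis and vertical above 0.5 rad).
It also fails if it takes over 61 s, if anything falls off the work surface, if the arm or the gripper's body presses on something with over 40 N, if the wrist force passes 120 N, or if a joint passes its speed limit or range.

ROBOT

A 6-joint arm with a two-finger parallel gripper is mounted at the origin on the work surface. World frame = base frame: x ahead of the robot, y to its left, z up, the work surface at z = 0. Lengths are in m, angles in rad, forces in N, time in s.
With the tool pointing down it reaches from about 0.4 to 0.825 m from the base axis. Payload 7 kg.
Tool frame: the origin (TCP) lies at the centre of the arm's flange, where the gripper is bolted on; the fingertips stand 178 mm ahead of it and the grasp point (between the pads) lies 159 mm ahead of it; z points along the fingers, y is the direction in which the jaws open and shut (so a half turn about z gives the same grasp; the last joint's range is limited). The gripper opens to 88 mm and grips with 3 to 60 N. Pads are 19 mm wide; open, the fingers measure 130 mm over their backs; the gripper's body (78 mm by 193 mm) begins 47 mm behind the grasp point.
Start: joints at [1.557, 0.359, 0.012, 0, -1.224, -0.288], TCP at [0.201, 0.644, 0.405] pointing down, gripper open.
Joint ranges: [-3.07, 3.07], [-1.43, 2.12], [-1.02, 1.25], [-3.03, 1.67], [-3.05, -0], [-3.03, 3.03]. Speed limits (rad/s): [2.39, 2.39, 3.01, 3.14, 3.14, 3.14].

INTERFACE

Orientations are given as [roll, pitch, yaw] about the fixed x, y, z axes, in that order (R = Rz(yaw) Ry(pitch) Rx(roll)).
In Python, from station import arm gives the robot as it stands.
- The arm moves only by the shell command python3 -m handwheel 'ROWS' [OPENING] [FORCE]. ROWS is JSON, a list of rows, each a list of 4 numbers: the shift along the world's x, y, z in cm, then the turn about the world's z in rad. In form: [[dx, dy, dz, yaw], ...]. A call has 1 to 20 rows; each row shifts and turns the commanded pose from where the row before left it; what a row does not reach is not made up. A row lasts 1/10 s, in which the tool goes at most 50 mm and 8.59 degrees, less where a joint would pass 70% of its speed; a pose out of reach is approached as far as the arm can. A call is refused whole if a number of a shift passes 5 or a number of a turn 0.15, either way. A call with a gripper value outside its range is refused whole. OPENING is the closure, from 0 (fully open) to 1 (shut), set as the call begins (- or left out, the last holds). The fingers move at their own pace and stop on an object; FORCE is the grip in N (left out, the last holds). Time passes only in rows, so rows that do not move let the fingers close. It gives the time, the measured TCP pose, the force and the opening at its end, in the units of the state.
- arm.get_state(): the state, without advancing time (a new reading comes with each control period).
- arm.grab_frame(name): name is "scene" or "top"; returns a dict with "image" (420x560x3 uint8, red, green, blue), "depth" (420x560 float32, m along the optical axis (not along the pixel's ray), 0 where there is no reading), "vfov" (degrees; the focal length in pixels is half the picture's height over the tangent of half this angle, whatever the lens; pixels are square), "cx", "cy" (the principal point, pixels), "k1" (the pictures are not rectified: a ray, as slopes to the right and down, at radius r is drawn at 1 + k1 r^2 times it, then the intrinsics apply), "rvec" (rotation vector, rad) and "tvec" (3), from world to camera coordinates, as OpenCV has them. Camera axes: x right, y down, z forward; pixel columns grow to the right and rows downward; lengths in m; the calibration is good to about 2 mm. A picture is of the moment at which its call begins.
- arm.job_done(): hands the job in, once; it reports no verdict.
The state is a dict: "t": time; "q": joint angles; "qd": joint speeds; "joint_efforts": joint torques, N m; "eef_pos": TCP position; "ee_rot": TCP orientation; "force": force on the tool from outside, world axes, zero at the start; "moment": the same for the moment, N m; "width": finger opening in m.
Only numpy, scipy, OpenCV 4.12 (cv2) and the standard library are available. Lean on these libraries where they do the work, as an engineer would, in place of code of your own. Each camera call takes 0.05 s, during which the arm holds its last target.

## Working session

There is one attempt and no reset: what is moved stays moved. The work goes in short steps, Python scripts to look and compute and a shell command to move; the robot and the scene stay as the last step left them, time stands still between calls to the robot, and variables do not carry over. Pictures are saved under pics/ and viewed, and the job is handed in when it is done.

```bash
mkdir -p pics; ls
cat > h.py <<'E'
import numpy as np,cv2,pickle
from station import arm
def grab(n):
    f=arm.grab_frame(n); pickle.dump(f,open(f'{n}.pkl','wb')); return f
def load(n): return pickle.load(open(f'{n}.pkl','rb'))
def px2w(f,u,v,z=None):
    """pixels -> world; on plane z if given, else using depth"""
    h=f['image'].shape[0]; F=h/2/np.tan(np.radians(f['vfov'])/2)
    K=np.array([[F,0,f['cx']],[0,F,f['cy']],[0,0,1]]); 
    p=cv2.undistortPoints(np.array([[[u,v]]],float),K,np.array([f['k1'],0,0,0,0.]))[0,0]
    R=cv2.Rodrigues(np.array(f['rvec'],float))[0]; t=np.array(f['tvec'],float)
    d=R.T@np.array([p[0],p[1],1]); c=-R.T@t
    s=(z-c[2])/d[2] if z is not None else f['depth'][int(round(v)),int(round(u))]
    return c+s*d
def w2px(f,P):
    h=f['image'].shape[0]; F=h/2/np.tan(np.radians(f['vfov'])/2)
    K=np.array([[F,0,f['cx']],[0,F,f['cy']],[0,0,1]])
    return cv2.projectPoints(np.array(P,float).reshape(-1,1,3),np.array(f['rvec'],float),np.array(f['tvec'],float),K,np.array([f['k1'],0,0,0,0.]))[0][:,0]
E
python3 - <<'E'
from h import *
for n in('scene','top'):
    f=grab(n); cv2.imwrite(f'pics/{n}0.png',f['image'][:,:,::-1]); 
    R=cv2.Rodrigues(np.array(f['rvec'],float))[0];print(n,f['vfov'],f['k1'],-R.T@np.array(f['tvec']))
print(arm.get_state())
E
```

```text
pics
scene 55.86621282005029 -0.07850156821035617 [ 0.9369061  -0.38476033  0.65641742]
top 51.401380746262205 -0.08766870336071529 [0.49167396 0.04697187 0.99219409]
{'t': 0.1, 'q': array([ 1.55711630e+00,  3.59322506e-01,  1.11235960e-02, -2.84232513e-04,
       -1.22410513e+00, -2.88116457e-01]), 'qd': array([ 0.00070273, -0.0020339 ,  0.00182612,  0.00010198, -0.00050876,
        0.00173177]), 'joint_efforts': array([-1.08402783e-03, -5.84161377e+01,  2.93752563e+01,  7.01543793e+00,
        1.01608696e-02, -5.58239594e-05]), 'eef_pos': array([0.20057938, 0.64432187, 0.40380417]), 'ee_rot': array([ 3.14007115e+00, -1.72253940e-04, -3.01893133e-01]), 'force': array([ 0.02999869,  0.61541038, -0.14842065]), 'moment': array([-0.0822945 , -0.00028631, -0.06731645]), 'width': 0.08765775646109777}
```

View pics/scene0.png

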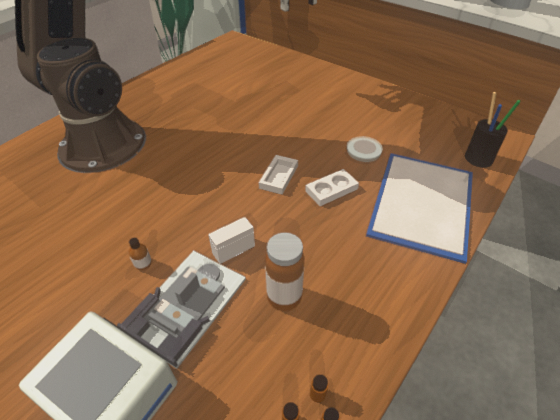

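View pics/top0.png

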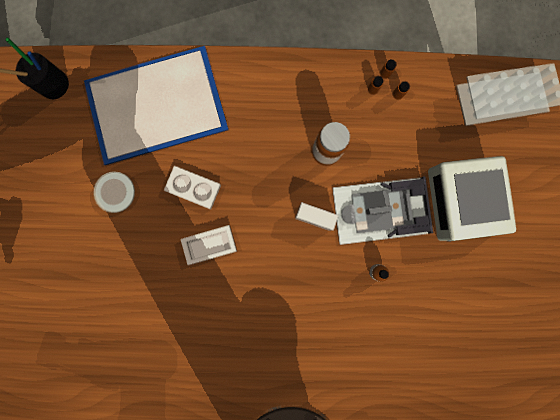

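The top view shows the slide box at about (317,217), the carrier and stage at (380,210), the oblong nest at (208,245) and the two-hole nest at (192,186). The jar is at (331,143), the vial at (380,272) and the dish at (114,192). I'll enlarge these areas next.

Run:
```python
from h import *
f=load('top');im=f['image'][:,:,::-1]
def crop(n,u0,v0,w,h,k):
    c=cv2.resize(im[v0:v0+h,u0:u0+w],None,fx=k,fy=k,interpolation=cv2.INTER_CUBIC)
    for u in range(u0-u0%10+10,u0+w,10): cv2.putText(c,str(u),((u-u0)*k-10,10),0,.33,(0,255,255),1);cv2.line(c,((u-u0)*k+k//2,12),((u-u0)*k+k//2,17),(0,255,255),1)
    for v in range(v0-v0%10+10,v0+h,10): cv2.putText(c,str(v),(0,(v-v0)*k+4),0,.33,(0,255,255),1)
    cv2.imwrite(f'pics/{n}.png',c)
crop('c1',285,165,160,90,5); crop('c2',150,150,110,130,4)
for u,v in [(331,138),(380,272),(114,192)]: print(px2w(f,u,v), f['depth'][v,u])
```

```text
[ 0.69039753 -0.06336353  0.15763727] 0.8488242
[ 0.42596036 -0.18147747  0.07176429] 0.9170758
[0.59133421 0.40899797 0.01275647] 0.97736067
```

View pics/c1.png

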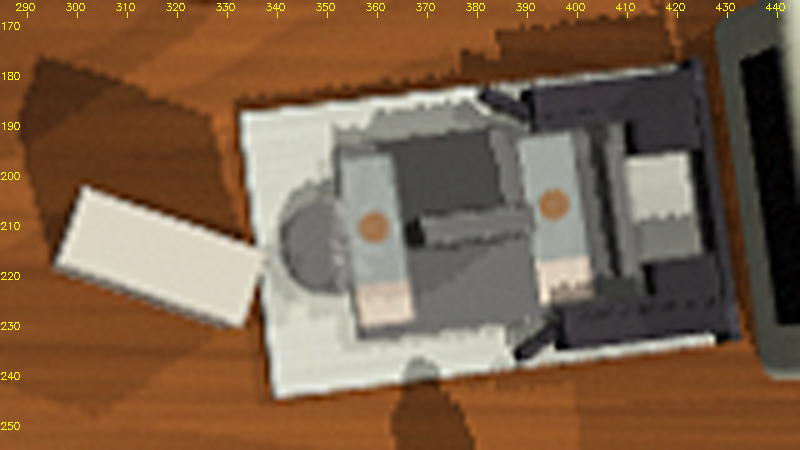

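View pics/c2.png

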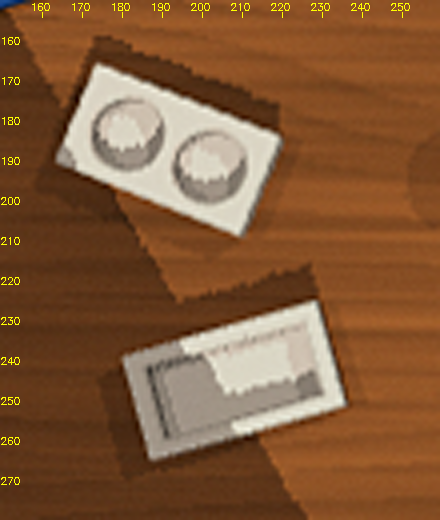

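The crops give sub-pixel corners. In c1 the box top corners are at about (301,202), (338,214.5), (333,230) and (295.5,217.5), and the apron's front edge runs (332.5,187)–(339,244). In c2 the oblong nest's corners are at (180,238), (229,224.5), (236,250.5) and (187.5,264.5).

```bash
cat >> h.py <<'E'
def fitrect(f,uv,z,L,W):
    """uv order: around; fit x,y,yaw by reprojection. model corners order (+,+),(-,+),(-,-),(+,-)  any start"""
    from scipy.optimize import least_squares
    uv=np.array(uv,float); P=np.array([px2w(f,u,v,z) for u,v in uv]); c=P[:,:2].mean(0)
    M=np.array([[1,1],[-1,1],[-1,-1],[1,-1]])*[L/2,W/2]
    best=None
    for k in range(4):
      for fl in(1,-1):
        Q=np.roll(M[::fl],k,axis=0)
        for y0 in np.arange(-1.5,1.6,.75):
            def r(p):
                C,S=np.cos(p[2]),np.sin(p[2]); X=p[:2]+Q@np.array([[C,S],[-S,C]])
                return (X-P[:,:2]).ravel()*1000
            s=least_squares(r,[*c,y0])
            if best is None or s.cost<best.cost-1e-9: best=s
    y=(best.x[2]+np.pi/2)%np.pi-np.pi/2
    return best.x[0],best.x[1],y,np.sqrt(best.cost*2/len(uv)),np.linalg.norm(np.diff(P[:,:2],axis=0),axis=1)
E
python3 - <<'E'
from h import *
f=load('top')
print('box',fitrect(f,[(301.1,201.7),(337.9,214.5),(332.9,229.9),(295.5,217.5)],.062,.084,.034))
print('nest',fitrect(f,[(180,238.2),(229,224.5),(236.2,250.5),(187.5,264.5)],.020,.112,.060))
a=px2w(f,332.5,187.1,.008);b=px2w(f,339.3,243.9,.008); print(a,b,np.linalg.norm(a-b))
for z in(.056,):  # fin top ends (X,Y crop)
    pass
# depth maps
d=f['depth']
for n,(u,v) in dict(finend=(415*1//5+285,228//5+165),).items(): print(n,px2w(f,u,v))
for X in range(360,545,12):
    print(X,[ (px2w(f,285+X/5,165+Y/5)[2]*1000).round(0) for Y in range(190,270,8)])
E
```

```text
box (np.float64(0.5429920210097922), np.float64(-0.04690374586494759), np.float64(1.260325010687847), np.float64(0.7801604934985489), array([0.08356888, 0.03478189, 0.0842725 ]))
nest (np.float64(0.47744434927088003), np.float64(0.18972255869057184), np.float64(-1.2741182929075308), np.float64(0.5244571543379144), array([0.11317159, 0.05993944, 0.11229535]))
[ 0.61228562 -0.08734956  0.008     ] [ 0.48353061 -0.10394372  0.008     ] 0.12981995055240309
finend [ 0.55864559 -0.16028889  0.04812863]
360 [np.float64(18.0), np.float64(17.0), np.float64(16.0), np.float64(15.0), np.float64(16.0), np.float64(19.0), np.float64(18.0), np.float64(18.0), np.float64(17.0), np.float64(19.0)]
372 [np.float64(18.0), np.float64(18.0), np.float64(17.0), np.float64(15.0), np.float64(18.0), np.float64(16.0), np.float64(17.0), np.float64(18.0), np.float64(15.0), np.float64(17.0)]
384 [np.float64(17.0), np.float64(17.0), np.float64(13.0), np.float64(17.0), np.float64(18.0), np.float64(17.0), np.float64(18.0), np.float64(16.0), np.float64(18.0), np.float64(17.0)]
396 [np.float64(13.0), np.float64(15.0), np
[... 1661 characters left out ...]
, np.float64(13.0), np.float64(55.0), np.float64(57.0), np.float64(56.0), np.float64(17.0), np.float64(19.0), np.float64(15.0), np.float64(14.0)]
516 [np.float64(19.0), np.float64(17.0), np.float64(14.0), np.float64(55.0), np.float64(56.0), np.float64(57.0), np.float64(15.0), np.float64(16.0), np.float64(17.0), np.float64(18.0)]
528 [np.float64(16.0), np.float64(16.0), np.float64(55.0), np.float64(56.0), np.float64(56.0), np.float64(57.0), np.float64(16.0), np.float64(14.0), np.float64(18.0), np.float64(17.0)]
540 [np.float64(18.0), np.float64(17.0), np.float64(16.0), np.float64(17.0), np.float64(15.0), np.float64(19.0), np.float64(15.0), np.float64(19.0), np.float64(19.0), np.float64(18.0)]
```

Run:
```python
from h import *
f=load('top')
def cloud(f,u0,u1,v0,v1,zl,zh):
    P=[];U=[]
    for v in range(v0,v1):
        for u in range(u0,u1):
            if f['depth'][v,u]>0:
                p=px2w(f,u,v)
                if zl<p[2]<zh:P.append(p);U.append((u,v))
    return np.array(P),np.array(U)
P,U=cloud(f,355,410,195,225,.045,.07)
r=cv2.minAreaRect((P[:,:2]*1000).astype(np.float32));print('fin',r, P.mean(0))
w=np.linalg.svd(P[:,:2]-P[:,:2].mean(0))[2][0];print('fin yaw',np.arctan2(w[1],w[0]))
for n,b,z in (('jar',(305,355,115,165),(.14,.18)),('vial',(360,400,255,290),(.06,.09)),('box',(285,345,190,240),(.05,.075)),('dish',(90,140,170,215),(.008,.03))):
    P,U=cloud(f,*b,*z);print(n,cv2.minEnclosingCircle((P[:,:2]*1000).astype(np.float32)),len(P))
    if n=='box':print(cv2.minAreaRect((P[:,:2]*1000).astype(np.float32)),P.mean(0))
# rails tops z~28 region points
P,U=cloud(f,375,435,170,245,.0,.045)
yaw=-1.4424;x=np.array([np.cos(yaw),np.sin(yaw)]);y=np.array([-x[1],x[0]])
D=np.c_[(P[:,:2]-[.562,-.2047])@x,(P[:,:2]-[.562,-.2047])@y]*1000
a=(P[:,2]>.022);
for lo in range(0,100,10):
    s=a&(D[:,0]>lo)&(D[:,0]<lo+10); print(lo,np.round([D[s,1].min(),D[s&(D[:,1]<0),1].max() if (s&(D[:,1]<0)).any() else 0,D[s&(D[:,1]>0),1].min(),D[s,1].max()],1),s.sum())
```

```text
fin ((558.743896484375, -185.02940368652344), (12.187065124511719, 50.680381774902344), 8.267969131469727) [ 0.55866293 -0.18415925  0.05536016]
fin yaw 1.7192919605123467
jar ((694.6961669921875, -70.67514038085938), 29.314891815185547) 705
vial ((421.9580993652344, -190.37088012695312), 9.752592086791992) 71
box ((542.025390625, -48.38224792480469), 44.17545700073242) 635
((541.8687744140625, -48.57366180419922), (84.37422943115234, 34.391563415527344), 72.09007263183594) [ 0.54179651 -0.0481315   0.06138842]
dish ((591.993896484375, 410.36981201171875), 47.53404235839844) 1296
0 [-55.3  -6.3  57.4  60.4] 4
10 [-52.1 -52.1  47.1  57.6] 6
20 [-58.6  -8.3  39.6  59.9] 86
30 [-57.4 -38.6  40.1  58.9] 78
40 [-58.6  -2.    6.7  60.1] 94
50 [-57.3  -0.1   0.3  59.2] 178
60 [-58.3 -22.2  23.8  60.1] 121
70 [-57.4 -22.4  24.4  59.3] 137
80 [-58.1 -22.2  24.1  60.3] 137
90 [-62.   -0.    1.5  65.5] 211
```

The carrier fin's centre is at about (0.5587,-0.185), the box is at (0.542,-0.048) with yaw 1.26, and the dock yaw is about -1.442. I'll go to the box first.

```bash
python3 -m handwheel '[[1.7,-3.46,0,-0.079],[1.7,-3.46,0,-0.079],[1.7,-3.46,0,-0.079],[1.7,-3.46,0,-0.079],[1.7,-3.46,0,-0.079],[1.7,-3.46,0,-0.079],[1.7,-3.46,0,-0.079],[1.7,-3.46,0,-0.079],[1.7,-3.46,0,-0.079],[1.7,-3.46,0,-0.079],[1.7,-3.46,0,-0.079],[1.7,-3.46,0,-0.079],[1.7,-3.46,0,-0.079],[1.7,-3.46,0,-0.079],[1.7,-3.46,0,-0.079],[1.7,-3.46,0,-0.079],[1.7,-3.46,0,-0.079],[1.7,-3.46,0,-0.079],[1.7,-3.46,0,-0.079],[1.7,-3.46,0,-0.079]]' 0 20; python3 -m handwheel '[[0,0,0,0],[0,0,0,0]]'; python3 -c "
from station import arm;print(arm.get_state()['q'])"
```

```text
t: 2.1
eef_pos: [0.541, -0.0492, 0.4045]
ee_rot: [3.141, -0.0, -1.885]
force: [0.4, 0.3, -0.1]
width: 0.0876
t: 2.3
eef_pos: [0.5406, -0.0484, 0.4039]
ee_rot: [3.14, -0.001, -1.884]
force: [0.8, 0.6, -0.1]
width: 0.087
[ 2.71763245e-01  1.42442324e-01 -2.80770552e-01 -3.10424877e-04
 -1.14902705e+00 -5.84506009e-01]
```

```bash
python3 -m handwheel '[[0.13,0.02,-2.5,0.003],[0,0,-2.5,0],[0,0,-2.5,0],[0,0,-2.5,0],[0,0,-2.5,0],[0,0,-2.5,0],[0,0,-2.5,0],[0,0,-2,0],[0,0,-0.8,0],[0,0,0,0],[0,0,0,0]]' 0 20
python3 - <<'E'
from h import *
f=grab('scene'); cv2.imwrite('pics/s1.png',cv2.resize(f['image'][150:350,100:340,::-1],None,fx=3,fy=3))
E
```

```text
t: 3.4
eef_pos: [0.5423, -0.0468, 0.2025]
ee_rot: [-3.141, 0.0, -1.878]
force: [-0.5, 1.0, 0.4]
width: 0.0877
```

View pics/s1.png

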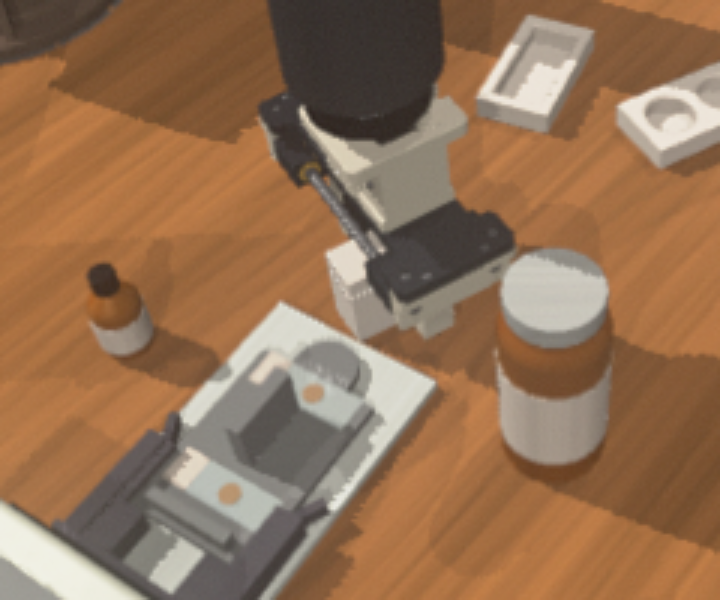

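The gripper straddles the box at about (370,290 in the crop), with a gap left between it and the jar. Next I'll close on the box.

```bash
python3 -m handwheel '[[0,0,0,0],[0,0,0,0],[0,0,0,0],[0,0,0,0],[0,0,0,0],[0,0,0,0],[0,0,0,0],[0,0,0,0]]' 1 25;  python3 -m handwheel '[[0,0,0.5,0],[0,0,1.5,0],[0,0,2,0],[0,0,2,0],[0,0,2,0],[0,0,2,0],[0,0,2,0],[0,0,0,0],[0,0,0,0]]'
```

```text
t: 4.25
eef_pos: [0.542, -0.0473, 0.2017]
ee_rot: [-3.141, 0.0, -1.879]
force: [-0.1, 0.8, -0.7]
width: 0.034
t: 5.15
eef_pos: [0.5417, -0.0473, 0.3218]
ee_rot: [-3.141, 0.001, -1.879]
force: [-0.2, -0.0, -2.5]
width: 0.034
```

```bash
python3 -m handwheel '[[-0.54,1.975,0,0.05],[-0.54,1.975,0,0.05],[-0.54,1.975,0,0.05],[-0.54,1.975,0,0.05],[-0.54,1.975,0,0.05],[-0.54,1.975,0,0.05],[-0.54,1.975,0,0.05],[-0.54,1.975,0,0.05],[-0.54,1.975,0,0.05],[-0.54,1.975,0,0.05],[-0.54,1.975,0,0.05],[-0.54,1.975,0,0.05],[0,0,-2,0],[0,0,-2,0],[0,0,-2,0],[0,0,0,0],[0,0,0,0],[0,0,0,0]]'
python3 - <<'E'
from h import *
f=grab('top'); 
cv2.imwrite('pics/t2.png',cv2.resize(f['image'][190:290,160:270,::-1],None,fx=6,fy=6,interpolation=cv2.INTER_CUBIC))
f=grab('scene'); cv2.imwrite('pics/s2.png',cv2.resize(f['image'][100:240,220:380,::-1],None,fx=4,fy=4,interpolation=cv2.INTER_CUBIC))
E
```

```text
t: 6.95
eef_pos: [0.4775, 0.1899, 0.2623]
ee_rot: [-3.141, 0.0, -1.279]
force: [-0.1, -0.0, -0.9]
width: 0.0338
```

View pics/t2.png

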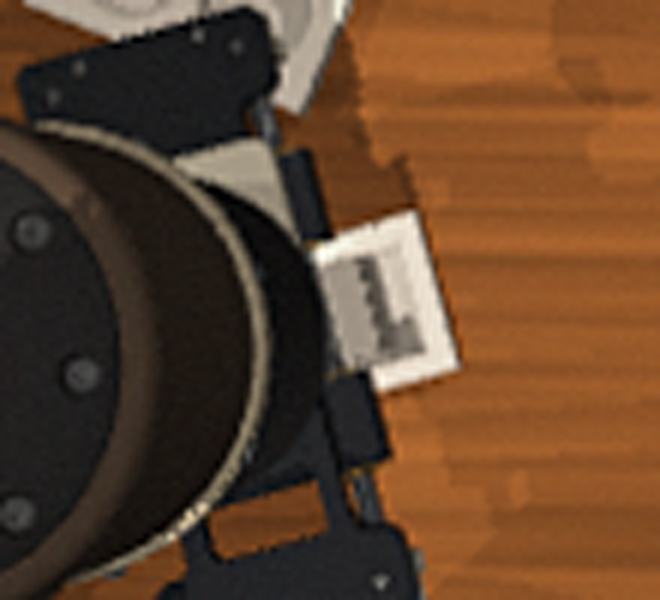

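View pics/s2.png

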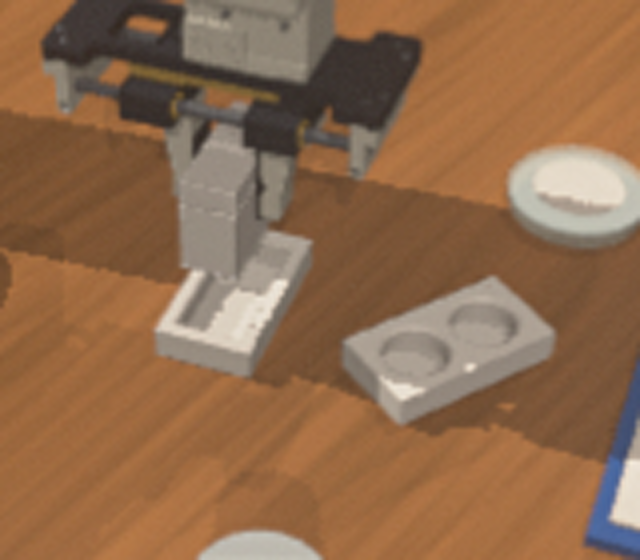

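Run:
```python
from h import *
f=load('scene'); im=cv2.resize(f['image'][100:240,220:380,::-1],None,fx=4,fy=4,interpolation=cv2.INTER_CUBIC)
def rect(x,y,yaw,L,W,z,col):
    C,S=np.cos(yaw),np.sin(yaw); q=np.array([[1,1],[-1,1],[-1,-1],[1,-1]])*[L/2,W/2]@np.array([[C,S],[-S,C]])+[x,y]
    p=(w2px(f,np.c_[q,np.full(4,z)])-[220,100]+.5)*4; cv2.polylines(im,[p.astype(int)],True,col,1)
rect(.4775,.1897,-1.274,.112,.060,.02,(0,255,0));rect(.4775,.1897,-1.274,.09,.04,.02,(0,255,0))
rect(.4775,.1899,-1.279,.084,.034,.060,(0,0,255));rect(.4775,.1899,-1.279,.084,.034,.122,(255,0,0))
cv2.imwrite('pics/s3.png',im)
```

```text
(no output)
```

View pics/s3.png

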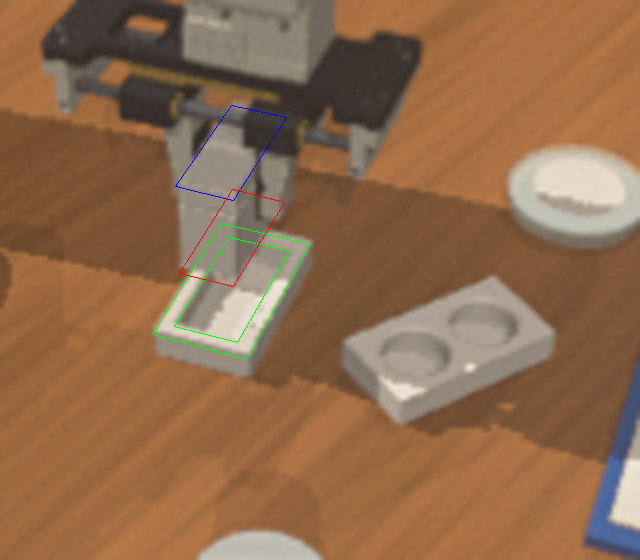

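Run:
```python
from h import *
f=load('scene'); 
u0,v0,k=255,130,12
c=f['image'][v0:v0+50,u0:u0+60,::-1]
c=cv2.resize(c,None,fx=k,fy=k,interpolation=cv2.INTER_CUBIC)
c=cv2.convertScaleAbs(c,alpha=1.5)
def rect(x,y,yaw,L,W,z,col):
    C,S=np.cos(yaw),np.sin(yaw); q=np.array([[1,1],[-1,1],[-1,-1],[1,-1]])*[L/2,W/2]@np.array([[C,S],[-S,C]])+[x,y]
    p=(w2px(f,np.c_[q,np.full(4,z)])-[u0,v0]+.5)*k; cv2.polylines(c,[p.astype(int)],True,col,1)
rect(.4775,.1897,-1.274,.112,.060,.02,(0,255,0));rect(.4775,.1897,-1.274,.09,.04,.02,(0,255,0))
rect(.4775,.1899,-1.279,.084,.034,.060,(0,0,255));rect(.4775,.1899,-1.279,.084,.034,.122,(255,0,0))
cv2.imwrite('pics/s4.png',c)
```

```text
(no output)
```

View pics/s4.png

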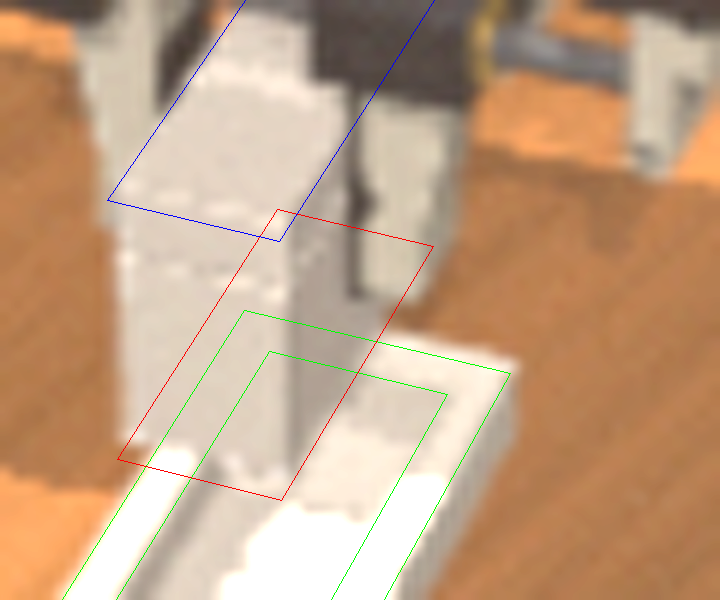

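The box sits above the pocket, with a relative offset of about 1 mm or less. The scene model is shifted by about the same amount for both. Next I'll lower it.

```bash
python3 -m handwheel '[[0,0,-1.5,0.005],[0,0,-1.5,0],[0,0,-0.8,0],[0,0,-0.5,0],[0,0,-0.4,0],[0,0,-0.3,0],[0,0,-0.2,0],[0,0,0,0],[0,0,0,0]]'
```

```text
t: 7.95
eef_pos: [0.4772, 0.1897, 0.2098]
ee_rot: [-3.141, 0.0, -1.274]
force: [0.4, 0.3, -0.1]
width: 0.0337
```

```bash
python3 -m handwheel '[[0,0,-0.2,0],[0,0,-0.05,0],[0,0,0,0]]'
```

```text
t: 8.25
eef_pos: [0.4773, 0.1898, 0.2076]
ee_rot: [-3.141, 0.0, -1.274]
force: [-1.7, -0.1, 4.6]
width: 0.0337
```

It is on the floor at 5.9 mm with 4.6 N. I'll release it and rise.

```bash
python3 -m handwheel '[[0,0,0,0],[0,0,0,0],[0,0,0,0],[0,0,0,0],[0,0,0,0],[0,0,0,0],[0,0,0,0]]' 0 25;  python3 -m handwheel '[[0,0,1,0],[0,0,2,0],[0,0,3,0],[0,0,3,0],[0,0,3,0],[0.62,-3.1,2,-0.014],[0.62,-3.1,0,-0.014],[0.62,-3.1,0,-0.014],[0.62,-3.1,0,-0.014],[0.62,-3.1,0,-0.014],[0.62,-3.1,0,-0.014],[0.62,-3.1,0,-0.014],[0.62,-3.1,0,-0.014],[0.62,-3.1,0,-0.014],[0.62,-3.1,0,-0.014],[0.62,-3.1,0,-0.014],[0.62,-3.1,0,-0.014],[0,0,0,0],[0,0,0,0]]'
python3 - <<'E'
from h import *
f=grab('top'); cv2.imwrite('pics/t3.png',f['image'][:,:,::-1])
f=grab('scene'); cv2.imwrite('pics/s5.png',f['image'][:,:,::-1])
E
```

```text
t: 8.95
eef_pos: [0.4771, 0.1897, 0.2071]
ee_rot: [3.142, -0.0, -1.274]
force: [-0.4, 0.7, 0.0]
width: 0.0836
t: 10.85
eef_pos: [0.5513, -0.183, 0.3474]
ee_rot: [3.141, 0.0, -1.443]
force: [0.1, 1.2, -0.3]
width: 0.0877
```

View pics/t3.png

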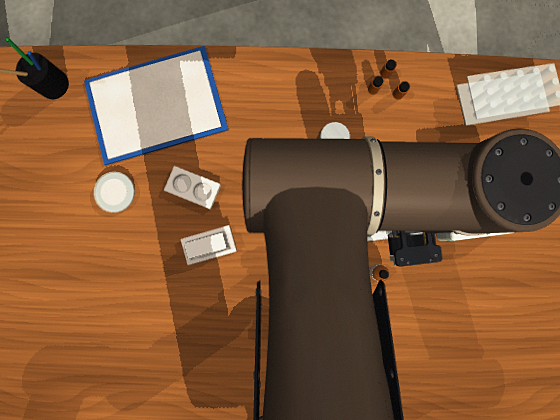

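View pics/s5.png

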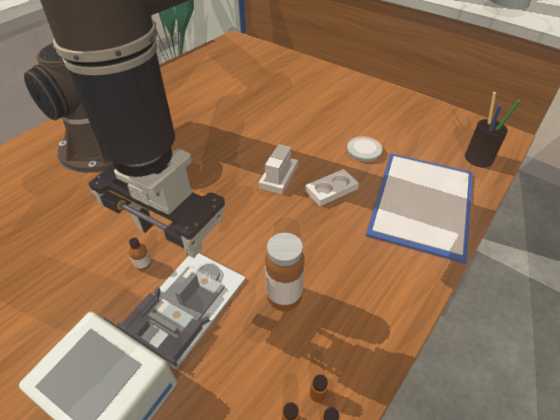

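The box stands in the pocket, at about (279,165) in the scene view. Next is the carrier fin.

```bash
python3 -m handwheel '[[0.74,-0.2,-2.5,0.012],[0,0,-2.5,0],[0,0,-2.5,0],[0,0,-2.5,0],[0,0,-2,0],[0,0,-1.5,0],[0,0,-1.1,0],[0,0,0,0],[0,0,0,0]]' 0 40
python3 - <<'E'
from h import *
f=grab('scene'); cv2.imwrite('pics/s6.png',cv2.resize(f['image'][180:380,60:300,::-1],None,fx=3,fy=3))
E
```

```text
t: 11.85
eef_pos: [0.5593, -0.1839, 0.2017]
ee_rot: [-3.141, -0.0, -1.429]
force: [0.2, -0.2, 0.7]
width: 0.0876
```

View pics/s6.png

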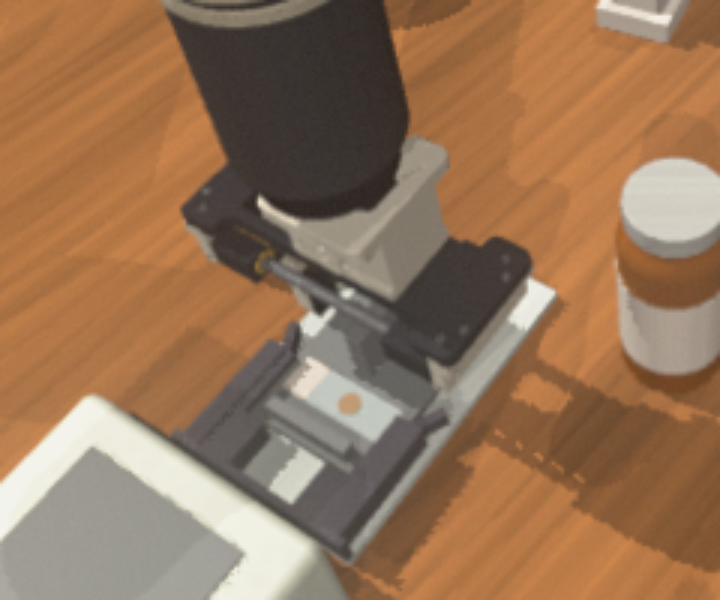

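```bash
python3 -m handwheel '[[0,0,0,0],[0,0,0,0],[0,0,0,0],[0,0,0,0],[0,0,0,0],[0,0,0,0],[0,0,0,0],[0,0,0,0],[0,0,0,0]]' 1 40; python3 -m handwheel '[[-0.06,0.5,0,0],[-0.06,0.5,0,0],[0,0,0,0]]'
```

```text
t: 12.8
eef_pos: [0.5589, -0.1844, 0.2011]
ee_rot: [3.142, 0.0, -1.43]
force: [0.8, 0.1, 0.2]
width: 0.021
t: 13.1
eef_pos: [0.5577, -0.1736, 0.2012]
ee_rot: [-3.142, 0.0, -1.429]
force: [-0.5, 1.1, -0.0]
width: 0.0119
```

```bash
python3 -m handwheel '[[0,0,0,0],[0,0,0,0],[-0.13,1,0,0],[-0.13,1,0,0],[-0.13,1,0,0],[-0.13,1,0,0],[-0.13,1,0,0],[-0.13,1,0,0],[-0.07,0.5,0,0],[0,0,0,0],[0,0,0,0]]'
python3 - <<'E'
from h import *
f=grab('scene'); cv2.imwrite('pics/s7.png',cv2.resize(f['image'][160:380,60:320,::-1],None,fx=3,fy=2.7))
E
```

```text
t: 14.2
eef_pos: [0.5493, -0.109, 0.2012]
ee_rot: [-3.141, 0.0, -1.429]
force: [-0.1, 1.5, -0.4]
width: 0.0114
```

View pics/s7.png

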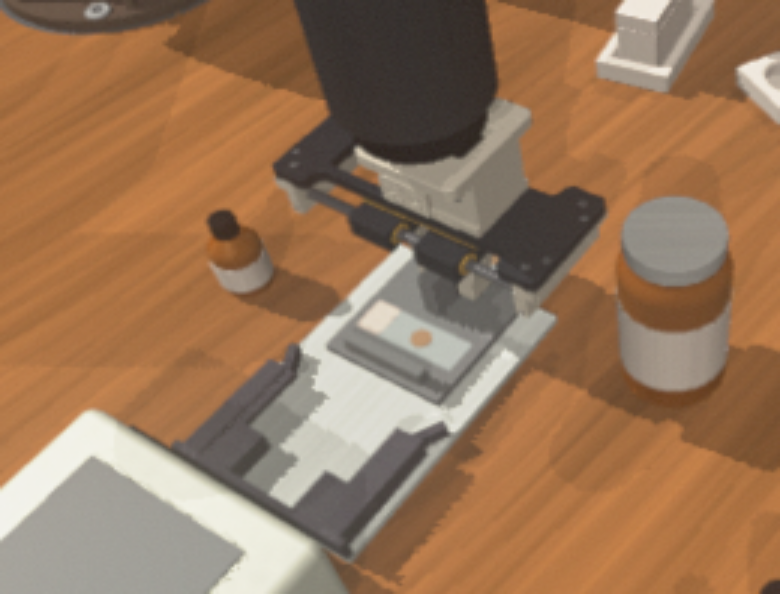

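```bash
python3 -m handwheel '[[0,0,0.5,0],[0,0,1.5,0],[0,0,2,0],[0,0,2,0],[0,0,2,0],[-0.3,1.55,0,-0.15],[-0.3,1.55,0,-0.15],[-0.3,1.55,0,-0.15],[-0.3,1.55,0,-0.15],[-0.3,1.55,0,-0.15],[-0.3,1.55,0,-0.15],[-0.3,1.55,0,-0.15],[-0.3,1.55,0,-0.15],[-0.3,1.55,0,-0.15],[-0.3,1.55,0,-0.15],[0,0,-2,0],[0,0,-2,0],[0,0,-1.5,0],[0,0,0,0],[0,0,0,0]]'
python3 - <<'E'
from h import *
f=grab('scene'); cv2.imwrite('pics/s8.png',cv2.resize(f['image'][100:320,100:360,::-1],None,fx=3,fy=2.7))
print(arm.get_state()['q'])
E
```

```text
t: 16.25
eef_pos: [0.5194, 0.0454, 0.2263]
ee_rot: [-3.141, -0.001, -2.93]
force: [-0.0, 0.0, -2.7]
width: 0.0118
[ 4.64045642e-01  2.99286861e-01 -5.46276026e-01  3.46348336e-04
 -7.24739543e-01 -1.82347998e+00]
```

View pics/s8.png

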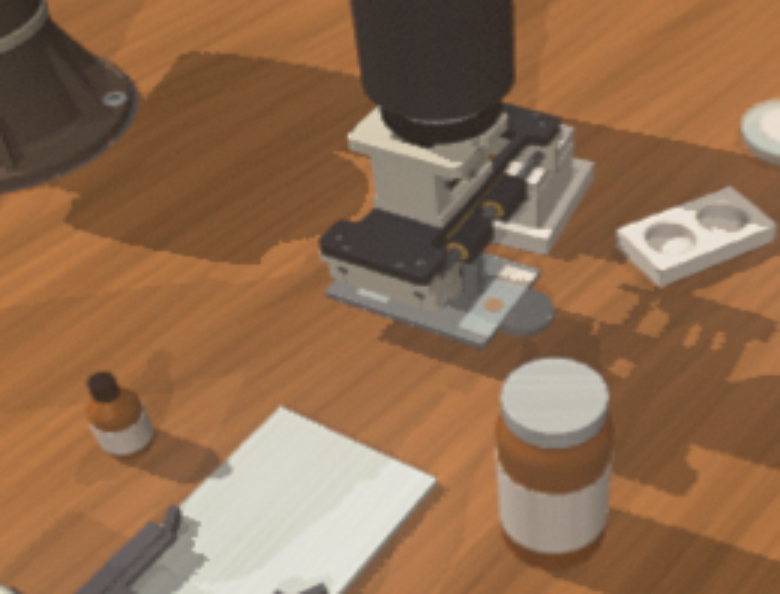

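The carrier hangs level with its nose towards +x, clear of the box. I'll set it down on the table.

```bash
python3 -m handwheel '[[0,0,-1.5,0],[0,0,-1,0],[0,0,-0.4,0],[0,0,-0.2,0],[0,0,-0.2,0],[0,0,-0.05,0],[0,0,0,0]]'
```

```text
t: 17.0
eef_pos: [0.5194, 0.0457, 0.1932]
ee_rot: [3.142, 0.001, -2.93]
force: [-1.5, -0.2, 0.9]
width: 0.0117
```

```bash
python3 -m handwheel '[[0,0,0,0],[0,0,0,0],[0,0,0,0],[0,0,0,0],[0,0,0,0],[0,0,0,0],[0,0,1,0],[0,0,2,0],[0,0,3,0],[0,0,0,0.15],[0,0,0,0.15],[0,0,0,0.15],[0,0,0,0.15],[0,0,0,0.15],[0,0,0,0.15],[0,0,0,0.15]]' 0 40; python3 -m handwheel '[[0,0,0,0.15],[0,0,0,0.15],[0,0,0,0.15],[0,0,0,0.15],[0,0,0,0.15],[0,0,0,0.15],[0,0,0,0.15],[0,0,0,0.15],[0,0,0,0.15],[0,0,0,0.15],[0,0,0,0.15],[0,0,0,0.15],[0,0,0,0.15],[0,0,0,0.1416],[0,0,0,0],[0,0,0,0]]'
python3 - <<'E'
from h import *
f=grab('scene'); cv2.imwrite('pics/s9.png',cv2.resize(f['image'][100:320,100:360,::-1],None,fx=3,fy=2.7))
print(arm.get_state()['q'])
E
```

```text
t: 18.6
eef_pos: [0.5193, 0.0457, 0.2535]
ee_rot: [-3.141, 0.0, -1.874]
force: [0.1, 0.7, 0.5]
width: 0.0877
t: 20.2
eef_pos: [0.5192, 0.0457, 0.2532]
ee_rot: [-3.141, -0.001, 0.208]
force: [-0.3, -0.1, -0.8]
width: 0.0878
[ 4.64542825e-01  2.62052957e-01 -5.20495686e-01  5.27544971e-05
 -7.87845034e-01  1.31410221e+00]
```

View pics/s9.png

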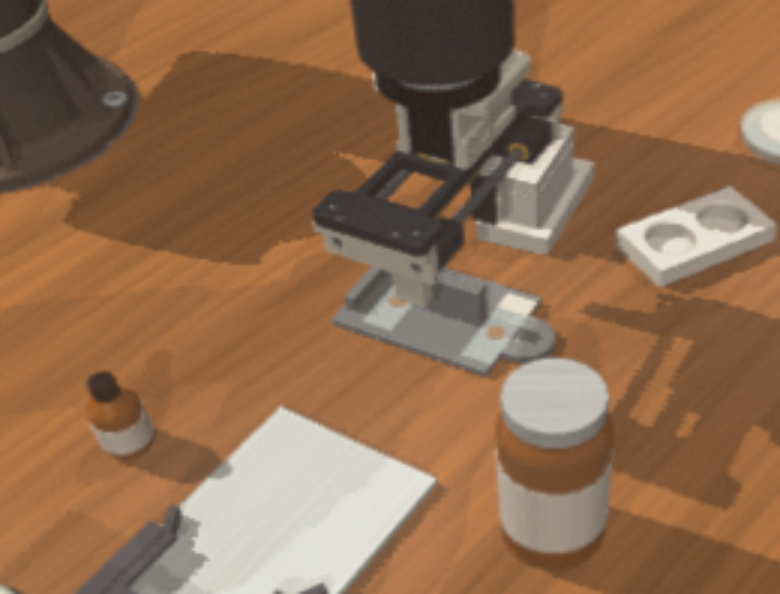

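Run:
```python
from h import *
f=load('scene')
for n,X,Y in(('tail-right',334,317),('shoulder-right',489,364),('nose tip',552,335),('shoulder-left',538,300),):
    p=px2w(f,100+X/3-.5,100+Y/2.7-.5,.008); d=p[:2]-[.5192,.0457]; y=.2125
    print(n,p.round(4),np.round([d@[np.cos(y),np.sin(y)]*1000,d@[-np.sin(y),np.cos(y)]*1000],1))
```

```text
tail-right [ 0.4459 -0.012   0.008 ] [-83.8 -40.9]
shoulder-right [0.5694 0.0202 0.008 ] [ 43.7 -35.5]
nose tip [0.586  0.0721 0.008 ] [70.8 11.7]
shoulder-left [0.5537 0.0965 0.008 ] [44.5 42.4]
```

```bash
python3 -m handwheel '[[-0.4,-0.1,-2,0.01],[0,0,-2,0],[0,0,-1.5,0],[0,0,-0.5,0],[0,0,0,0]]' 0 40; python3 -m handwheel '[[0,0,0,0],[0,0,0,0],[0,0,0,0],[0,0,0,0],[0,0,0,0],[0,0,0,0],[0,0,0,0],[0,0,0,0],[0,0,0,0],[0,0,0,0],[0,0,0,0],[0,0,0,0],[0,0,0,0]]' 1 40
```

```text
t: 20.75
eef_pos: [0.5151, 0.0446, 0.1922]
ee_rot: [3.141, 0.001, 0.22]
force: [-0.0, -0.7, 0.6]
width: 0.0878
t: 22.05
eef_pos: [0.5152, 0.0447, 0.1926]
ee_rot: [3.142, 0.0, 0.222]
force: [0.0, 0.3, -0.1]
width: 0.0119
```

```bash
python3 -m handwheel '[[0,0,0.5,0],[0,0,1.5,0],[0,0,2,0],[0,0,2,0],[0,0,2,0],[0.3,-1.333,0,-0.1387],[0.3,-1.333,0,-0.1387],[0.3,-1.333,0,-0.1387],[0.3,-1.333,0,-0.1387],[0.3,-1.333,0,-0.1387],[0.3,-1.333,0,-0.1387],[0.3,-1.333,0,-0.1387],[0.3,-1.333,0,-0.1387],[0.3,-1.333,0,-0.1387],[0.3,-1.333,0,-0.1387],[0.3,-1.333,0,-0.1387],[0.3,-1.333,0,-0.1387],[0,0,-2,0],[0,0,0,0],[0,0,0,0]]'
python3 - <<'E'
from h import *
f=grab('scene'); cv2.imwrite('pics/s10.png',cv2.resize(f['image'][160:380,60:320,::-1],None,fx=3,fy=2.7))
f=grab('top'); cv2.imwrite('pics/t4.png',cv2.resize(f['image'][150:270,260:460,::-1],None,fx=4,fy=4))
E
```

```text
t: 24.05
eef_pos: [0.5509, -0.1153, 0.2525]
ee_rot: [3.14, -0.0, -1.442]
force: [-0.7, -0.4, -3.2]
width: 0.0119
```

View pics/s10.png

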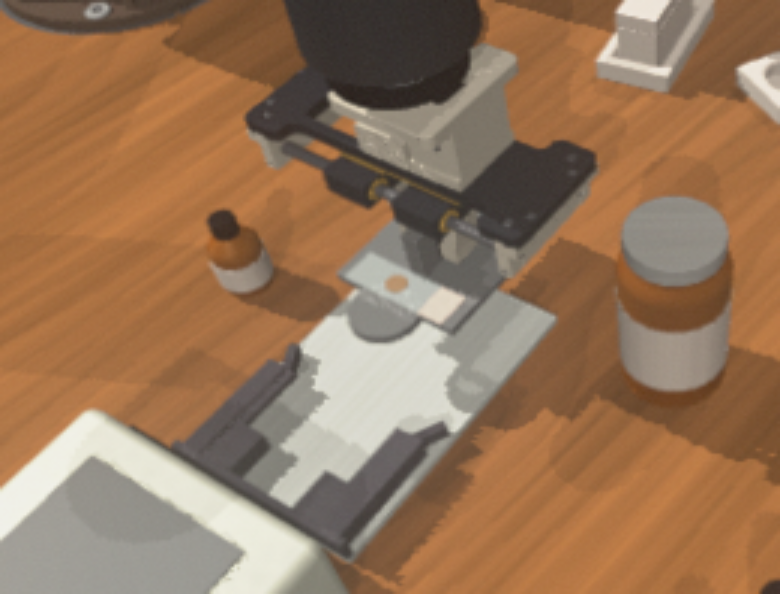

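View pics/t4.png

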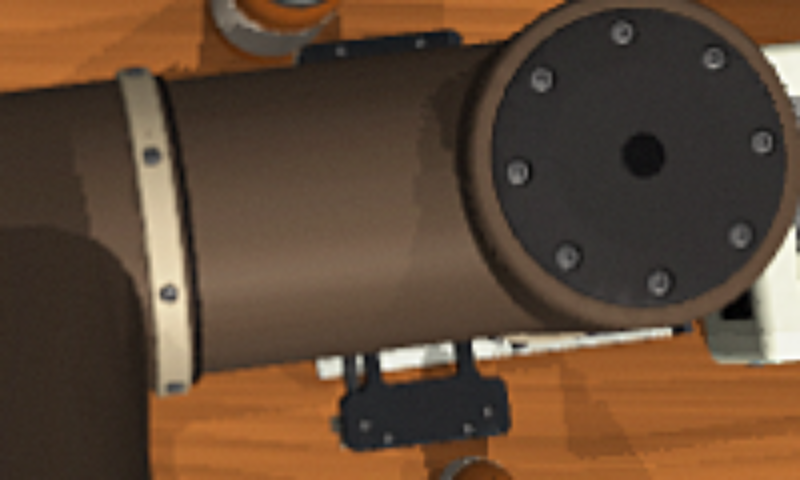

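The carrier is right way up with the nose facing the channel. I'll lower it onto the apron.

```bash
python3 -m handwheel '[[0,0,-2,0],[0,0,-1.5,0],[0,0,-1,0],[0,0,-0.5,0],[0,0,-0.1,0],[0,0,0,0],[0,0,0,0]]'
```

```text
t: 24.85
eef_pos: [0.5516, -0.1152, 0.2023]
ee_rot: [-3.14, -0.0, -1.442]
force: [0.2, -0.7, -3.5]
width: 0.0117
```

```bash
python3 -m handwheel '[[0,0,-0.1,0],[0,0,0,0],[0.128,-0.992,0,0],[0.128,-0.992,0,0],[0.128,-0.992,0,0],[0.128,-0.992,0,0],[0,0,0,0]]'
python3 - <<'E'
from h import *
f=grab('scene'); cv2.imwrite('pics/s11.png',cv2.resize(f['image'][230:360,90:250,::-1],None,fx=4.5,fy=4.5))
E
```

```text
t: 25.55
eef_pos: [0.5565, -0.1566, 0.2007]
ee_rot: [-3.141, -0.0, -1.444]
force: [0.2, -0.7, -1.2]
width: 0.0117
```

View pics/s11.png

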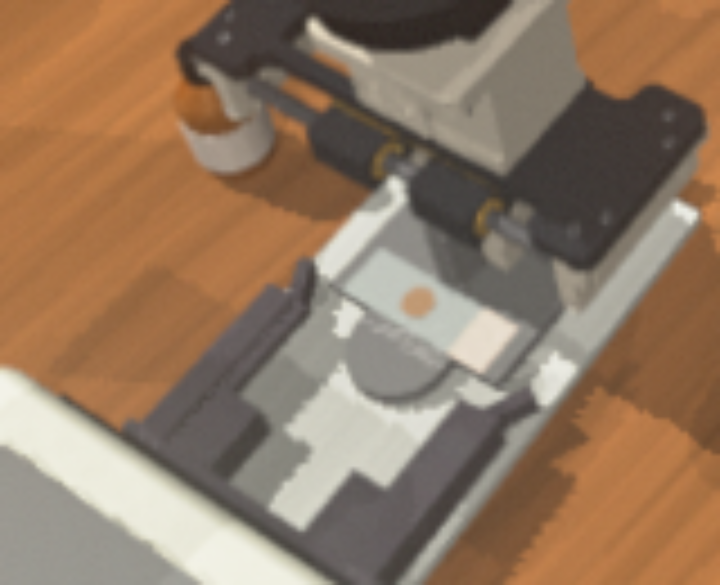

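```bash
python3 -m handwheel '[[0.064,-0.496,0,0],[0.064,-0.496,0,0],[0.064,-0.496,0,0],[0.064,-0.496,0,0],[0,0,0,0]]';python3 -m handwheel '[[0.064,-0.496,0,0],[0.064,-0.496,0,0],[0,0,0,0]]'
```

```text
t: 26.1
eef_pos: [0.559, -0.1754, 0.2007]
ee_rot: [-3.142, -0.0, -1.443]
force: [-1.1, -0.1, -1.2]
width: 0.0117
t: 26.4
eef_pos: [0.5603, -0.1853, 0.2007]
ee_rot: [3.142, -0.0, -1.443]
force: [0.9, -0.3, -0.5]
width: 0.0118
```

```bash
python3 -m handwheel '[[0.064,-0.496,0,0],[0.064,-0.496,0,0],[0.064,-0.496,0,0],[0,0,0,0]]'; python3 -m handwheel '[[0.064,-0.496,0,0],[0,0,0,0]]'
python3 - <<'E'
from h import *
f=grab('scene'); cv2.imwrite('pics/s12.png',cv2.resize(f['image'][230:360,90:250,::-1],None,fx=4.5,fy=4.5))
E
```

```text
t: 26.8
eef_pos: [0.5622, -0.2003, 0.2007]
ee_rot: [-3.142, -0.0, -1.443]
force: [0.5, -0.1, -1.2]
width: 0.0118
t: 27.0
eef_pos: [0.5628, -0.2051, 0.2007]
ee_rot: [-3.142, -0.0, -1.443]
force: [-0.5, -0.5, -2.6]
width: 0.0117
```

View pics/s12.png

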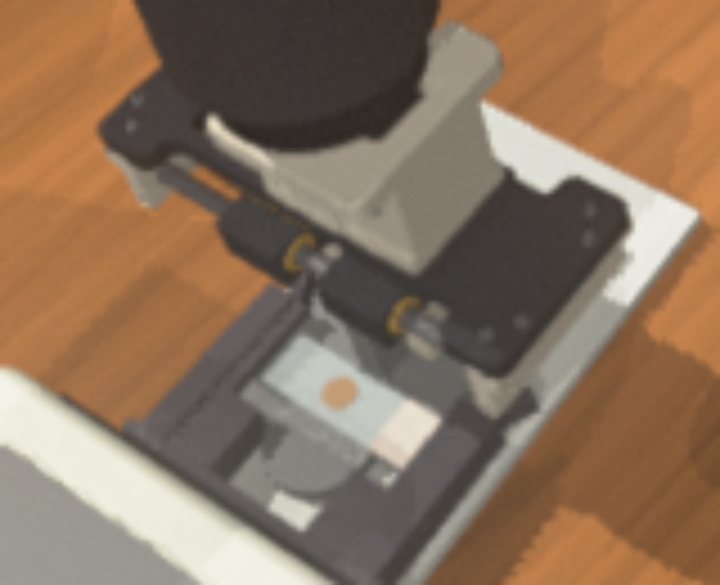

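```bash
python3 -m handwheel '[[0.064,-0.496,0,0],[0.038,-0.298,0,0],[0,0,0,0]]'; python3 -m handwheel '[[0.026,-0.198,0,0],[0.026,-0.198,0,0],[0,0,0,0]]'
```

```text
t: 27.35
eef_pos: [0.5639, -0.2129, 0.2007]
ee_rot: [-3.142, -0.0, -1.443]
force: [-0.4, -0.6, -1.0]
width: 0.0118
t: 27.65
eef_pos: [0.5643, -0.2167, 0.2006]
ee_rot: [3.142, -0.0, -1.443]
force: [0.7, -0.1, -1.6]
width: 0.0118
```

```bash
for i in 1; do python3 -m handwheel '[[0.026,-0.198,0,0],[0,0,0,0]]'; done;  python3 -m handwheel '[[0.026,-0.198,0,0],[0,0,0,0]]'; python3 -m handwheel '[[0.013,-0.1,0,0],[0,0,0,0]]'
```

```text
t: 27.85
eef_pos: [0.5643, -0.2176, 0.2007]
ee_rot: [3.141, 0.001, -1.442]
force: [-2.3, 6.9, 2.0]
width: 0.0118
t: 28.05
eef_pos: [0.5643, -0.2182, 0.2007]
ee_rot: [3.141, 0.003, -1.442]
force: [-3.5, 19.2, 6.6]
width: 0.0119
t: 28.25
eef_pos: [0.5643, -0.2184, 0.2008]
ee_rot: [3.141, 0.004, -1.442]
force: [-5.4, 25.0, 9.4]
width: 0.0115
```

I felt a firm stop at about x 13.5 mm. I'll ease off, open partway so the fingers stay inside the lips, rise and check.

```bash
python3 -m handwheel '[[-0.026,0.2,0,0],[0,0,0,0]]'; python3 -m handwheel '[[0,0,0,0],[0,0,0,0],[0,0,0,0],[0,0,0,0],[0,0,0,0],[0,0,0,0]]' 0.65 40; python3 -m handwheel '[[0,0,1,0],[0,0,2,0],[0,0,3,0],[0,0,3,0],[0,0,3,0],[0,0,3,0],[-3,4,0,0],[-3,4,0,0],[-3,4,0,0],[0,4.5,0,0],[0,4.5,0,0],[0,4.5,0,0],[0,4.5,0,0],[0,4.5,0,0],[0,4.5,0,0],[0,4.5,0,0],[0,0,0,0]]'
python3 - <<'E'
from h import *
f=grab('scene'); cv2.imwrite('pics/s13.png',cv2.resize(f['image'][230:360,90:250,::-1],None,fx=4.5,fy=4.5))
f=grab('top'); cv2.imwrite('pics/t5.png',f['image'][:,:,::-1]); cv2.imwrite('pics/t6.png',cv2.resize(f['image'][165:255,310:450,::-1],None,fx=5,fy=5,interpolation=cv2.INTER_CUBIC))
E
```

```text
t: 28.45
eef_pos: [0.5643, -0.2179, 0.2007]
ee_rot: [3.141, 0.002, -1.442]
force: [-2.6, 12.1, 4.2]
width: 0.012
t: 29.05
eef_pos: [0.5647, -0.2196, 0.2006]
ee_rot: [3.141, -0.0, -1.443]
force: [-0.4, 0.1, -0.5]
width: 0.0309
t: 30.75
eef_pos: [0.4749, 0.2199, 0.3515]
ee_rot: [-3.14, 0.001, -1.439]
force: [0.9, -0.3, -0.1]
width: 0.0307
```

View pics/s13.png

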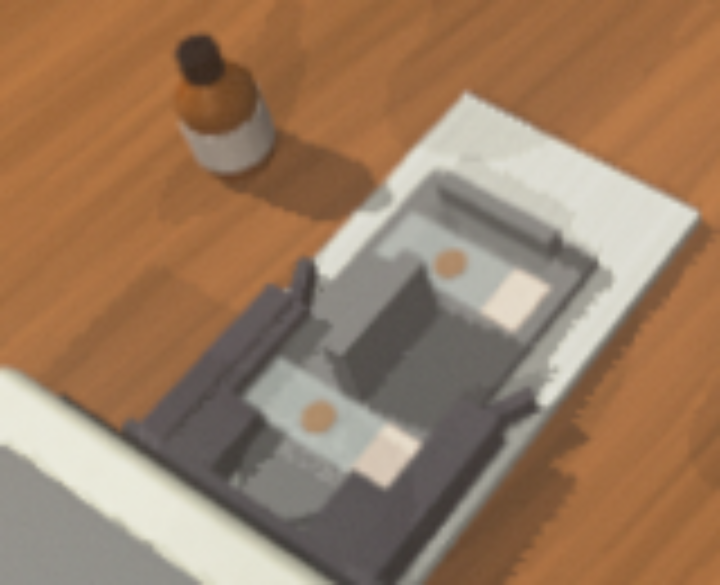

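View pics/t5.png

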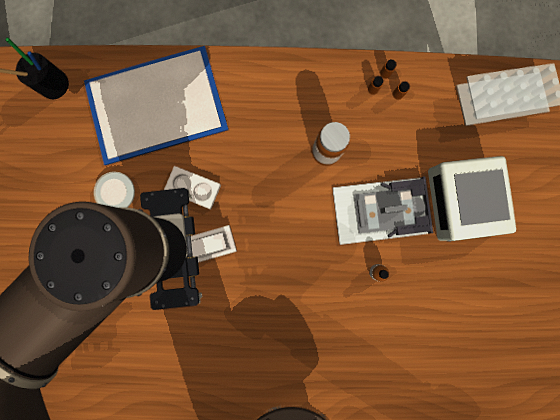

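View pics/t6.png

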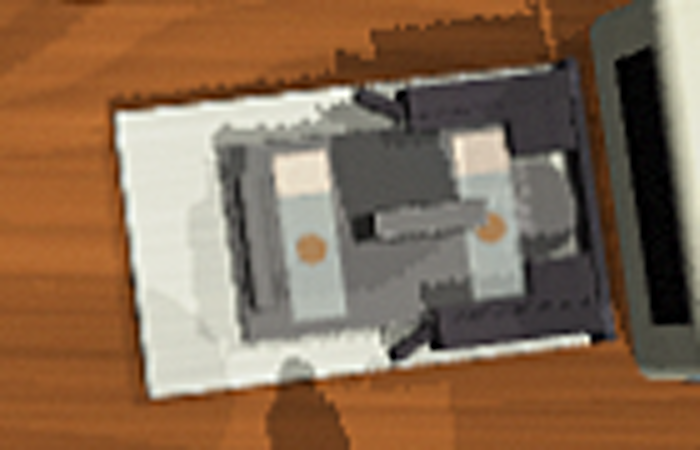

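The nose is at the back stop, at about (575,210) in the crop. I'll check the numbers.

Run:
```python
from h import *
f=load('top')
def cloud(u0,u1,v0,v1,zl,zh):
    return np.array([p for v in range(v0,v1) for u in range(u0,u1) if f['depth'][v,u]>0 for p in [px2w(f,u,v)] if zl<p[2]<zh])
yaw=-1.4424;x=np.array([np.cos(yaw),np.sin(yaw)]);y=np.array([-x[1],x[0]]);o=np.array([.5629,-.2046])
P=cloud(375,425,195,225,.045,.07);r=cv2.minAreaRect((P[:,:2]*1000).astype(np.float32));c=np.array(r[0])/1000-o
print('fin',r,'dock',c@x*1000,c@y*1000,P[:,2].mean())
w=np.linalg.svd(P[:,:2]-P[:,:2].mean(0))[2][0];print('yaw',np.arctan2(w[1],w[0])%np.pi-yaw-np.pi)
# tail edge: crop t6 (218,148)->top corner, (243,340)
for X,Y in((218,146),(245,340),(577,205)):
    p=px2w(f,310+X/5-.5,165+Y/5-.5,.016)[:2]-o; print('dock',p@x*1000,p@y*1000)
# levelness: plate top tail vs front
P=cloud(350,420,185,235,.012,.019); D=(P[:,:2]-o); A=np.c_[D@x,D@y,np.ones(len(P))]; 
s=(abs(A[:,1])<.035)&(A[:,0]>-.06)&(A[:,0]<.05); print('tilt',np.linalg.lstsq(A[s],P[s,2],rcond=None)[0],s.sum())
```

```text
fin ((562.0350952148438, -219.64674377441406), (12.096940994262695, 51.07395935058594), 7.80803918838501) dock 14.812140918457988 -2.7844281121977312 0.055095055999718874
yaw -0.0026839201492894205
dock -66.40064679870211 43.21082378442791
dock -64.97826214931189 -45.14043166400372
dock 94.86821074255263 -1.4443173041469914
tilt [-0.000185   -0.0053068   0.01607771] 1128
```

The carrier measures x 14.8 mm (home is 15), with a yaw error of 0.003 rad, and it lies flat. I'll clear the arm from the nest and make a final check on the box.

```bash
python3 -m handwheel '[[-1.5,4.5,1,0],[-1.5,4.5,1,0],[-1.5,4.5,1,0],[-1.5,4.5,0,0],[-1.5,4.5,0,0],[-1.5,4.5,0,0],[0,0,0,0],[0,0,0,0]]'
python3 - <<'E'
from h import *
f=grab('top'); cv2.imwrite('pics/t7.png',cv2.resize(f['image'][210:280,160:260,::-1],None,fx=7,fy=7,interpolation=cv2.INTER_CUBIC))
P=np.array([p for v in range(215,275) for u in range(170,250) if f['depth'][v,u]>0 for p in [px2w(f,u,v)] if .058<p[2]<.078])
print('box',cv2.minAreaRect((P[:,:2]*1000).astype(np.float32)),P.mean(0))
for n,b,z in (('jar',(305,355,115,165),(.14,.18)),('vial',(360,400,255,290),(.06,.09)),('dish',(90,140,170,215),(.008,.03))):
    P=np.array([p for v in range(b[2],b[3]) for u in range(b[0],b[1]) if f['depth'][v,u]>0 for p in [px2w(f,u,v)] if z[0]<p[2]<z[1]])
    print(n,cv2.minEnclosingCircle((P[:,:2]*1000).astype(np.float32)),len(P))
E
```

```text
t: 31.65
eef_pos: [0.3847, 0.4853, 0.3805]
ee_rot: [3.141, -0.001, -1.442]
force: [0.2, -0.2, -0.1]
width: 0.0307
box ((476.9043273925781, 189.7725372314453), (34.105567932128906, 85.5275650024414), 17.064027786254883) [0.4769601  0.18933034 0.06717887]
jar ((695.3257446289062, -70.25550079345703), 29.538450241088867) 708
vial ((421.6692810058594, -189.75450134277344), 9.293989181518555) 70
dish ((591.9803466796875, 410.69915771484375), 47.42933654785156) 1296
```

View pics/t7.png

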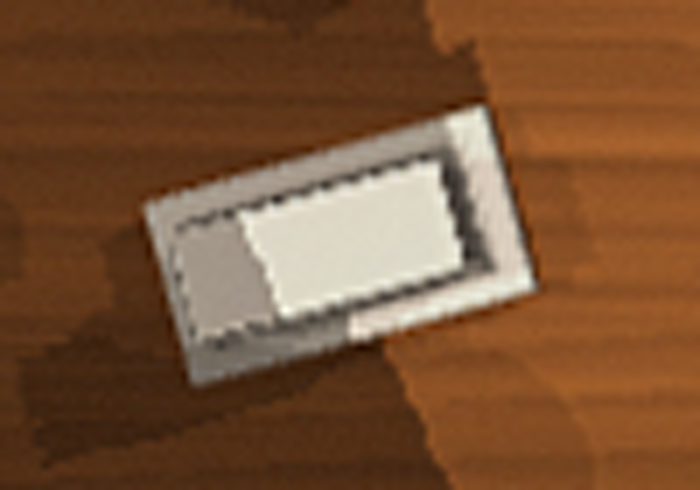

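The box is centred in the pocket, its top is at 67 mm (68 nominal), and the bystanders haven't moved. I'll hand the job in.

```bash
python3 -c "
from station import arm
print(arm.job_done())"
```

```text
the job is handed in; nothing more can be done
None
```

The slide box is in its oblong pocket and the carrier is home in the scanner, nose first and right way up. I handed the job in at about 32 s of the 61 s allowed; no verdict was reported.

- **Slide box:** set down on the pocket floor and let go. Its centre measured within about 1 mm of the pocket's, and its top was at 67 mm (68 expected).
- **Turning the carrier:** I drew it out about 75 mm, then lifted and turned it a quarter turn. The last joint cannot make the full half turn in one grip. So I set the carrier on the table, gripped it again the other way round, finished the turn and slid it in.
- **Carrier:** I pushed until it met a firm stop at about 25 N, eased off and let go. Its origin then measured at x 14.8 mm (15 is fully home), with a yaw error of about 0.003 rad, lying flat.
- **Bystanders:** the jar, vial and dish measured within about 1 mm of where they started.

**Checks that disagreed:**
- The top camera put the carrier's fin 2.8 mm to one side, though the channel allows only about 2 mm of play. I put that down to the camera's roughly 2 mm calibration error.
- The scene camera's view sat 1–2 mm off my model of the scene.
- The box top's length came out at 85.5 mm against the nominal 84.

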